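# Seat a carving panel in the fence corner and lay the straightedge along it

### The job

Set the carved wooden panel on the plywood fence board, carved face up, and push it square and fully home into the corner, its long side flush against the long fence and its end flush against the short fence; let go of it. Then lay the straightedge flat on the board with its ruled edge flush along the panel's free long side, roughly centred on the panel, so that a margin can be scribed, leaving the panel home in its corner. Leave the other things on the bench where they are.

Things in the scene. Friction and masses are not known exactly. Their poses are not given: they have to be found in the camera images.
- fence_board: Fixed plywood board 200 (x) x 280 (y) x 12 mm, origin at the centre of its underside, with two dark wood fences 20 mm thick, tops 30 mm above the bench. Long fence along the far (+x) edge, inner face at x = +80 mm. Short fence at the left (+y) end, inner face at y = +120, spanning only x = +24 to +80, so a straightedge passes in front of it. The corner opens to -x and -y.
- corner (a point): Point on the fence board's upper face (12 mm above the bench) where the inner faces of the two fences meet. Axes as the fence board's.
- panel: Loose pale wood panel, dark carved border and rosette on top, 64 (x) x 160 (y) x 26 mm, 0.14 kg; origin at the centre of its underside, long axis y, z out of the carved face. The same either way round. Fully home its centre is at x = +48, y = +40 mm in the fence board's frame. Starts flat on the bench, left or right of the board.
- straightedge: Loose aluminium plate 56 (x) x 200 (y) x 5 mm, 0.18 kg, with a red grip bar on top, 18 (x) x 60 (y) mm, from 5 to 29 mm above the underside, its centre at x = -8. Origin at the centre of the underside. The ruled edge (black ticks) is at x = +28 mm, away from the grip. Starts flat on the bench, on the other side of the board from the panel.
- edge_a (a point): Point on the underside of the straightedge's ruled edge, at x = +28, y = +60 mm in its frame.
- edge_b (a point): Point on the underside of the straightedge's ruled edge, at x = +28, y = -60 mm in its frame.
- stone: Bystander: grey sharpening stone on a dark wooden base, 200 (x) x 70 x 32 mm, origin under its centre, at the far left.
- offcut: Bystander: plain pale wood block 90 x 60 x 45 mm, origin under its centre.
- gouge1: Bystander: gouge with dark handle, 240 mm long (x, -110 to +130 mm), 22 mm high, beyond the fence board.
- gouge2: Bystander: gouge with pale handle, same size, beyond the fence board.
- jar: Bystander: amber jar, 68 mm across, 85 mm high, origin under its centre.
- brush: Bystander: bench brush lying along its x, at the right side.
- mallet: Bystander: wooden mallet lying down, 275 mm long (x), head 140 mm wide and 60 mm high, at the right side.
- clamp: Bystander: aluminium C-clamp lying flat, about 120 x 210 x 22 mm, at the left side.
Not all that is in view belongs to the job. What is shaped like the straightedge but green is not meant. What is shaped like the panel but pink is not meant.

How it is judged:
By the outcome, as a careful person would: the job done as asked, in the order asked, and still so for the second after the job is handed in, with the robot touching nothing.
It also fails if it takes over 72 s, if anything falls off the work surface, if the arm or the gripper's body presses on something with over 40 N, if the wrist force passes 120 N, or if a joint passes its speed limit or range.

### The arm

A 7-joint arm with a two-finger parallel gripper is mounted at the origin on the work surface. World frame = base frame: x ahead of the robot, y to its left, z up, the work surface at z = 0. Lengths are in mm, angles in rad, forces in N, time in s.
With the tool pointing down it reaches from about 425 to 1025 mm from the base axis. Payload 9.4 kg.
Tool frame: the origin (TCP) lies where the fingers leave the gripper's body, on its centre line; the fingertips stand 84 mm ahead of it and the grasp point (between the pads) lies 65 mm ahead of it; z points along the fingers, y is the line along which they close (so a half turn about z gives the same grasp; the last joint's range is limited). The gripper opens to 93 mm and grips with 3 to 60 N. Pads are 15 mm wide; open, the fingers measure 128 mm over their backs; the gripper's body (75 mm by 188 mm) begins 65 mm behind the grasp point.
Start: joints at [-1.295, 0.599, -0.003, 1.599, 0.002, 0.943, -0.08], TCP at [250.508, 680.346, 302.718] pointing down, gripper open.
Joint ranges: [-2.57, 2.57], [-0.35, 1.97], [-1.29, 1.29], [0.11, 2.56], [-1.05, 4.19], [0.11, 1.86], [-2.63, 2.63]. Speed limits (rad/s): [2.22, 2.22, 3.01, 3.01, 3.14, 3.14, 3.14].

### API

Orientations are given as a unit quaternion [x, y, z, w].
In Python, from cell import r gives the robot as it stands.
- The arm moves only by the tool step_arm, never from a script. Its argument "motion" is text: rows parted by semicolons, each of 7 numbers parted by spaces: the turn, a rotation vector about the tool's x, y, z normalised to -1 to 1, where 1 is 180 degrees, then the shift along the tool's x, y, z normalised to -1 to 1, where 1 is 10 cm, then the opening, from -1 (shut) to 1 (fully open). A call has 1 to 12 rows; each row is the pose to reach, as a shift and turn from the pose commanded when the call began, along the tool's axes at that moment, turning the shorter way round; what a row does not reach only later rows make up. A row lasts 1/10 s, in which the tool goes at most 50 mm and 8.59 degrees, less where a joint would pass 70% of its speed; a pose out of reach is approached as far as the arm can. A call with a number of a shift or a turn outside -1 to 1 is refused whole. A call with a gripper value outside its range is refused whole. The fingers move at their own pace and stop on an object; "newtons" is the grip in N (left out, the last holds). Time passes only in rows, so rows that repeat a pose let the fingers close. It gives the time, the measured TCP pose, the force, the opening and the grip force at its end, in the units of the state.
- r.observe(): the state, without advancing time (a new reading comes with each control period).
- r.get_image(name): name is "scene" or "top" or "wrist"; returns the picture (480x640x3 uint8, blue, green, red); there is no depth.
- r.camera_params(name): a dict with "intrinsics" (3x3 intrinsics, pixels), "position" and "attitude" of the camera in the world. Camera axes: x right, y down, z forward; pixel columns grow to the right and rows downward; lengths in mm; the calibration is good to about 2 mm. The wrist camera is an equidistant fisheye: a pixel r from the principal point sees the ray r / f radians off the axis. A picture is of the moment at which its call begins: read the wrist's pose just before it. camera_params takes no time and is no camera call; for the wrist camera it gives the pose at the moment of the call.
- r.sign_off(): hands the job in; it is judged then, once.
The state is a dict: "time": time; "q": joint angles; "joint_velocities": joint speeds; "effort": joint torques, N m; "tcp_pos": TCP position; "orientation": TCP orientation; "wrist_force": force on the tool from outside, world axes, zero at the start; "torque": the same for the moment, N m; "gripper_width": opening from 0.0 (shut) to 1.0 (fully open); "grip_force": force on a finger pad.
Only numpy, scipy, OpenCV 4.12 (cv2) and the standard library are available. Lean on these libraries where they do the work, as an engineer would, in place of code of your own. Each camera call takes 0.05 s, during which the arm holds its last target. There are 200 camera calls.

## Working session

There is one attempt and no reset: what is moved stays moved. The work goes in short steps, Python scripts to look and compute and a tool call to move; the robot and the scene stay as the last step left them, time stands still between calls to the robot, and variables do not carry over. Pictures are saved under pics/ and viewed, at most 10 in all, crops included, and the job is handed in when it is done.

Besides the shell and the picture viewer there is one more tool, called after "Request:" as name(argument=value, ...) on one line, values as JSON. step_arm: Moves the arm, as the interface text tells. Its arguments: {"type":"object","properties":{"motion":{"type":"string"},"newtons":{"type":"number"}},"required":["motion"]}

```bash
mkdir -p pics; ls; python3 - <<'E'
from cell import r
import cv2
for n in("top","scene"):
    cv2.imwrite(f"pics/{n}0.png",r.get_image(n)); print(n,r.camera_params(n))
print(r.camera_params("wrist"))
print(r.observe())
E
```

```text
pics
top {'intrinsics': array([[526.78743177,   0.        , 330.99590395],
       [  0.        , 526.78743177, 250.53055448],
       [  0.        ,   0.        ,   1.        ]]), 'position': array([ 197.91387947,  -39.67412438, 1662.37732228]), 'attitude': array([ 0.72137112, -0.68461123,  0.07017173, -0.07750544])}
scene {'intrinsics': array([[599.33707796,   0.        , 319.93582492],
       [  0.        , 599.33707796, 242.17764489],
       [  0.        ,   0.        ,   1.        ]]), 'position': array([1647.020662  , -718.63533582, 1448.64673981]), 'attitude': array([ 0.80510524,  0.46281353, -0.17622282, -0.32642719])}
{'intrinsics': array([[371.64829954,   0.        , 323.44905996],
       [  0.        , 371.64829954, 237.35610568],
       [  0.        ,   0.        ,   1.        ]]), 'position': array([184.47315446, 704.06268845, 383.89944072]), 'attitude': array([0.81361393, 0.56688718, 0.07331003, 0.10628702])}
{'time': 0.1, 'q': array([-1.29467247,  0.60001646, -0.00252887,  1.60003418,  0.001798  ,
        0.94293131, -0.07981923]), 'joint_velocities': array([-1.02530405e-03, -2.16649343e-04,  3.08091534e-04, -1.51136816e-03,
        1.50916172e-03, -1.04552438e-03, -4.87362488e-05]), 'effort': array([ 4.80565417e-03, -7.66559529e+01,  1.50158342e+00, -2.52935386e+01,
       -5.23774861e-02,  1.35744066e-02,  3.33081880e-05]), 'tcp_pos': array([250.42271226, 680.03476645, 301.97277759]), 'orientation': array([ 1.75485438e-01,  9.84481782e-01, -6.91541321e-04, -5.40934957e-05]), 'wrist_force': array([0.42568948, 0.64011919, 0.55322022]), 'torque': array([ 0.05973933, -0.02356073, -0.01802106]), 'grip_force': 0.0, 'gripper_width': 1.0020599114940345}
```

View pics/top0.png

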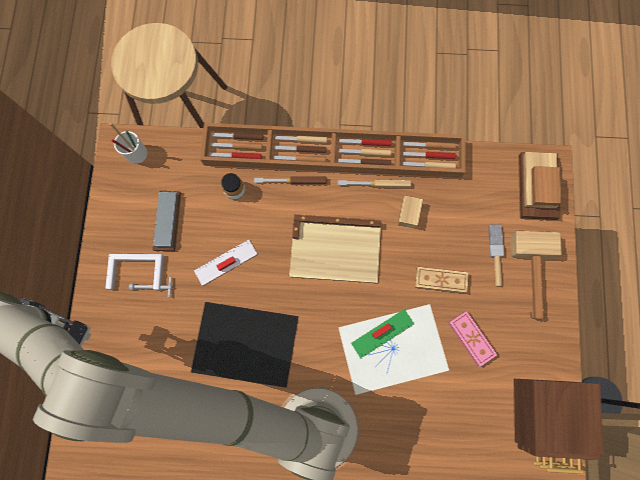

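View pics/scene0.png

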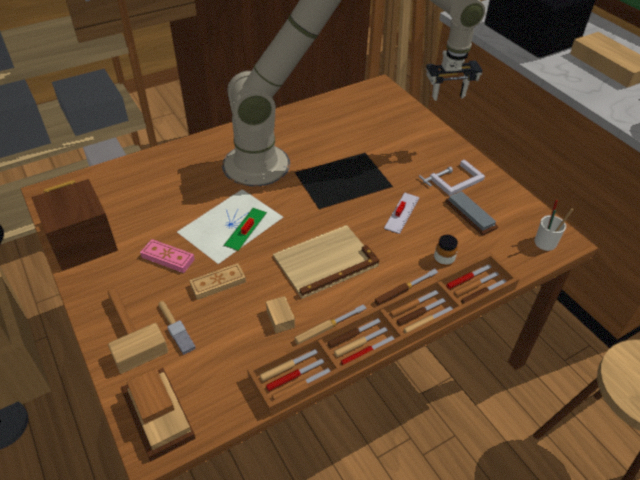

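The top view shows these candidates:
- **Panel:** the pale carved one at top (442,279), against the pink decoy at (473,339) and the plain offcut at (411,211).
- **Straightedge:** the aluminium one with the red grip at (225,262), against the green decoy at (381,333).
- **Fence board:** at (336,250).

By the description I choose the pale panel and the aluminium plate.

```bash
cat > h.py <<'E'
import numpy as np, cv2
from scipy.spatial.transform import Rotation as R
from cell import r
def rays(uv,p,fish=False):
    K=p["intrinsics"]; uv=np.atleast_2d(np.asarray(uv,float))
    d=np.c_[(uv[:,0]-K[0,2])/K[0,0],(uv[:,1]-K[1,2])/K[1,1],np.ones(len(uv))]
    if fish:
        t=np.hypot(d[:,0],d[:,1]); s=np.where(t>1e-9,np.sin(t)/np.maximum(t,1e-9),1)
        d=np.c_[d[:,0]*s,d[:,1]*s,np.cos(t)]
    return R.from_quat(p["attitude"]).apply(d)
def plane(uv,p,z,fish=False):
    d=rays(uv,p,fish); c=p["position"]
    return (c+d*((z-c[2])/d[:,2])[:,None])[:,:2]
def rect(pts):
    """min-area rect: centre, (long,short), angle (rad) of long axis, corners"""
    pts=np.asarray(pts,np.float32); (c,s,a)=cv2.minAreaRect(pts); b=cv2.boxPoints((c,s,a))
    e=[b[1]-b[0],b[2]-b[1]]; l=max(e,key=np.linalg.norm)
    return np.array(c),sorted(s)[::-1],np.arctan2(l[1],l[0])%np.pi,b
def blob(mask,at):
    n,l,s,c=cv2.connectedComponentsWithStats(mask.astype(np.uint8))
    i=l[int(at[1]),int(at[0])]
    if i==0: i=min(range(1,n),key=lambda k:np.hypot(*(c[k]-at))+(s[k,4]<60)*1e4)
    m=(l==i).astype(np.uint8); return max(cv2.findContours(m,0,cv2.CHAIN_APPROX_NONE)[0],key=cv2.contourArea)[:,0]
E
python3 - <<'E'
import cv2,numpy as np
from h import *
im=cv2.imread("pics/top0.png"); p=r.camera_params("top"); h=cv2.cvtColor(im,cv2.COLOR_BGR2HSV)
for n,(u,v) in dict(panel=(427,271),se=(205,272),board=(336,255),table=(450,230)).items(): print(n,h[v,u])
# panel: bright; se: low sat bright
pm=(h[...,2]>165)&(h[...,1]<140)
pm=cv2.morphologyEx(pm.astype(np.uint8),cv2.MORPH_CLOSE,np.ones((5,5)))
for n,at,z in(("panel",(442,279),26),("se",(205,272),5),("board",(336,255),12)):
    c=blob(pm,at); q=rect(plane(c,p,z)); print(n,q[0].round(1),np.round(q[1],1),q[2].round(3),len(c)); print(q[3].round(0).tolist())
red=((h[...,0]<6)|(h[...,0]>174))&(h[...,1]>170)&(h[...,2]>90)
q=rect(plane(blob(red,(227,264)),p,29)); print("grip",q[:3])
a=cv2.resize(im[225:300,180:280],(400,300),interpolation=cv2.INTER_CUBIC);b=cv2.resize(im[225:300,395:495],(400,300),interpolation=cv2.INTER_CUBIC)
c=cv2.resize(im[205:295,280:400],(400,300),interpolation=cv2.INTER_CUBIC)
cv2.imwrite("pics/crop.png",np.vstack([np.hstack([a,b]),np.hstack([c,0*c])]))
E
```

```text
panel [ 17 100 211]
se [138   5 233]
board [ 19  82 215]
table [ 13 140 171]
panel [ 663.6 -138. ] [1868.  1584.9] 1.613 3498
[[-167.0, 762.0], [-89.0, -1105.0], [1495.0, -1038.0], [1416.0, 829.0]]
se [ 669.6 -139.3] [1892.  1605.3] 1.613 3498
[[-172.0, 772.0], [-93.0, -1118.0], [1511.0, -1051.0], [1432.0, 840.0]]
board [ 667.6 -138.8] [1884.  1598.5] 1.613 3498
[[-171.0, 769.0], [-91.0, -1114.0], [1506.0, -1046.0], [1427.0, 836.0]]
grip (array([486.77832031, 317.08984375]), [55.829132080078125, 18.95472526550293], np.float32(2.102191))
```

View pics/crop.png

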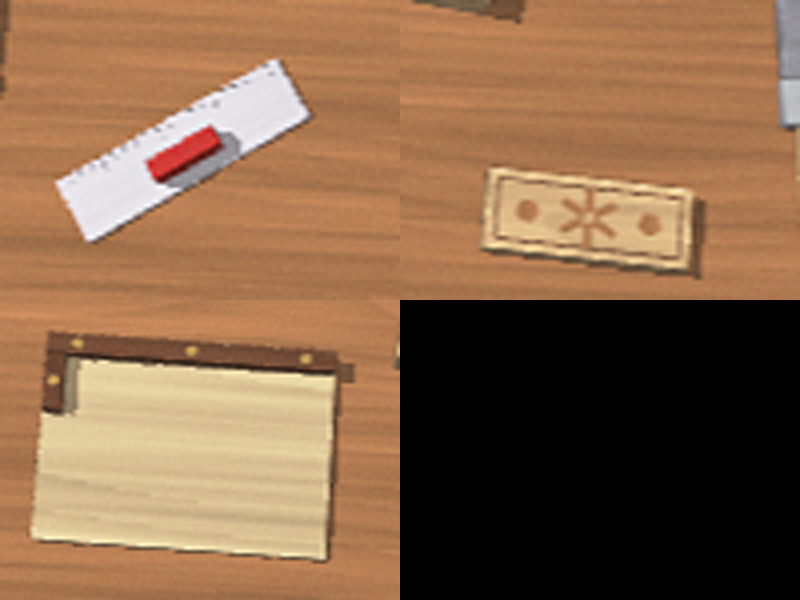

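Checked in the crop: the straightedge's ticks are on its upper (far, +x) long edge, the panel is pale and carved face up, and the board's corner is at its upper left.

```bash
python3 - <<'E'
from h import *
im=cv2.imread("pics/top0.png"); p=r.camera_params("top"); h=cv2.cvtColor(im,cv2.COLOR_BGR2HSV).astype(int)
for n,at,z in(("panel",(442,279),26),("se",(205,272),5),("board",(336,255),12)):
    m=((h[...,1]<118)&(h[...,2]>175)) if n!="se" else ((h[...,1]<60)&(h[...,2]>140))
    w=np.zeros_like(m); x,y=at; w[y-55:y+55,x-75 if n!="panel" else x-45:x+75]=1
    m=cv2.morphologyEx((m&w).astype(np.uint8),cv2.MORPH_CLOSE,np.ones((5,5)))
    c=blob(m,at); q=rect(plane(c,p,z)); print(n,q[0].round(1),np.round(q[1],1),q[2].round(3),len(c)); print(q[3].round(0).tolist())
# finger axis
o=r.observe(); M=R.from_quat(o["orientation"]).as_matrix(); print(M.round(3)); 
c=r.camera_params("wrist"); print(M.T@(c["position"]-o["tcp_pos"]), (M.T@R.from_quat(c["attitude"]).as_matrix()).round(3))
E
```

```text
panel [ 471.6 -363.7] [162.3  63.3] 1.51 139
[[435.0, -443.0], [498.0, -447.0], [508.0, -285.0], [445.0, -281.0]]
se [494.3 322.6] [201.8  57.6] 2.162 141
[[414.0, 390.0], [527.0, 223.0], [574.0, 255.0], [462.0, 422.0]]
board [545.  -24.9] [282.  178.8] 1.551 280
[[453.0, -164.0], [632.0, -168.0], [637.0, 114.0], [458.0, 118.0]]
[[-0.938  0.346 -0.   ]
 [ 0.346  0.938 -0.001]
 [-0.    -0.001 -1.   ]]
[ 70.17878312  -0.35227438 -81.93581417] [[-0.001 -0.967 -0.256]
 [ 1.    -0.001 -0.   ]
 [-0.    -0.256  0.967]]
```

Request:
step_arm(motion="0 0 0.408 -0.95 -0.3 0 1;0 0 0.408 -0.95 -0.3 0 1;0 0 0.408 -0.95 -0.3 0 1;0 0 0.408 -0.95 -0.3 0 1;0 0 0.408 -0.95 -0.3 0 1;0 0 0.408 -0.95 -0.3 0 1;0 0 0.408 -0.95 -0.3 0 1;0 0 0.408 -0.95 -0.3 0 1;0 0 0.408 -0.95 -0.3 0 1;0 0 0.408 -0.95 -0.3 0 1")

```text
time: 1.1
tcp_pos: [328.9, 619.4, 302.2]
orientation: [0.73, 0.684, -0.0, 0.0]
wrist_force: [-0.2, -0.5, -0.8]
gripper_width: 1.0
grip_force: 0.0
```

Request:
step_arm(motion="0 0 0 -1 1 0 1;0 0 0 -1 1 0 1;0 0 0 -1 1 0 1;0 0 0 -1 1 0 1")

```text
time: 1.5
tcp_pos: [428.0, 507.2, 303.4]
orientation: [0.731, 0.682, 0.0, 0.002]
wrist_force: [-0.2, -0.2, 0.5]
gripper_width: 0.996
grip_force: 0.0
```

Request:
step_arm(motion="0 0 0 -1 1 0 1;0 0 0 -1 1 0 1;0 0 0 -1 1 0 1")

```text
time: 1.8
tcp_pos: [517.4, 405.2, 302.7]
orientation: [0.728, 0.685, -0.0, 0.0]
wrist_force: [0.2, 0.7, -0.2]
gripper_width: 1.0
grip_force: 0.0
```

Request:
step_arm(motion="0 0 0 -1 0.2 0 1;0 0 0 -1 0.2 0 1;0 0 0 -1 0.2 0 1")

```text
time: 2.1
tcp_pos: [531.2, 298.5, 303.2]
orientation: [0.731, 0.682, -0.001, 0.001]
wrist_force: [0.5, -0.3, 0.5]
gripper_width: 1.001
grip_force: 0.0
```

Request:
step_arm(motion="0 0 0 -1 0.2 0 1;0 0 0 -1 0.2 0 1;0 0 0 -1 0.2 0 1")

```text
time: 2.4
tcp_pos: [544.2, 198.4, 303.3]
orientation: [0.731, 0.682, -0.001, 0.001]
wrist_force: [-0.1, -0.2, 0.0]
gripper_width: 1.003
grip_force: 0.0
```

Request:
step_arm(motion="0 0 0 -1 0.2 0 1;0 0 0 -1 0.2 0 1;0 0 0 -1 0.2 0 1")

```text
time: 2.7
tcp_pos: [557.6, 97.7, 303.3]
orientation: [0.731, 0.682, -0.0, 0.001]
wrist_force: [-0.2, -0.4, 0.9]
gripper_width: 1.002
grip_force: 0.0
```

Request:
step_arm(motion="0 0 0 -1 0.06 0 1;0 0 0 -1 0.06 0 1;0 0 0 -1 0.06 0 1")

```text
time: 3.0
tcp_pos: [556.3, -2.4, 303.2]
orientation: [0.732, 0.682, -0.001, 0.001]
wrist_force: [-0.9, 0.1, 0.4]
gripper_width: 0.999
grip_force: 0.0
```

Request:
step_arm(motion="0 0 0 -1 0.06 0 1;0 0 0 -1 0.06 0 1;0 0 0 -1 0.06 0 1;0 0 0 -1 0.06 0 1;0 0 0 -1 0.06 0 1")

```text
time: 3.5
tcp_pos: [556.5, -94.5, 302.5]
orientation: [0.728, 0.685, 0.0, -0.0]
wrist_force: [-0.4, 0.4, -0.6]
gripper_width: 0.999
grip_force: 0.0
```

```bash
python3 - <<'E'
from h import *
p=r.camera_params("wrist"); o=r.observe(); im=r.get_image("wrist"); cv2.imwrite("pics/w1.png",im)
np.save("w1.npy",p,allow_pickle=True); print(o["tcp_pos"],p["position"])
E
```

```text
[556.52396081 -94.50344568 302.54493655] [561.58234697 -24.34427768 384.56257439]
```

View pics/w1.png

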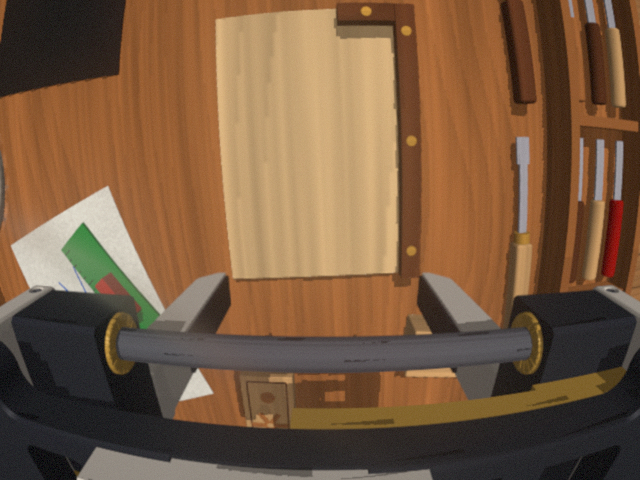

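The wrist view shows the board at (217,20)–(398,278). Its long fence is along the right (col ~400–415) and the short fence at the top (337–415, rows 5–25). I'll measure it in this view.

```bash
cat >> h.py <<'E'
def edges(P,c0,yaw,specs,w=8):
    """P world pts; in frame (c0,yaw) fit each edge: specs name->(axis,val,lo,hi)"""
    c,s=np.cos(yaw),np.sin(yaw); L=(P-c0)@np.array([[c,-s],[s,c]])
    out={}
    for n,(a,v,lo,hi) in specs.items():
        k=(abs(L[:,a]-v)<w)&(L[:,1-a]>lo)&(L[:,1-a]<hi); q=L[k]
        if len(q)<5: out[n]=None; continue
        for _ in range(3):
            f=np.polyfit(q[:,1-a],q[:,a],1); e=abs(q[:,a]-np.polyval(f,q[:,1-a])); q=q[e<=max(1,2*e.std())]
        out[n]=(round(np.polyval(f,(lo+hi)/2)-v,2),round(f[0],4),len(q))
    return out
def go(t,ang,o=None):
    """print turn/shift numbers to bring the TCP to t with tool y at world angle ang (deg), pointing down"""
    o=o or r.observe(); M=R.from_quat(o["orientation"])
    a=np.radians(ang); y=np.array([np.cos(a),np.sin(a),0]); z=np.array([0,0,-1.]); T=R.from_matrix(np.c_[np.cross(y,z),y,z])
    print("turn",((M.inv()*T).as_rotvec()/np.pi).round(3),"shift",(M.inv().apply(np.array(t)-o["tcp_pos"])/100).round(3))
E
python3 - <<'E'
from h import *
p=np.load("w1.npy",allow_pickle=True).item(); im=cv2.imread("pics/w1.png"); h=cv2.cvtColor(im,cv2.COLOR_BGR2HSV).astype(int)
print(h[150,300],h[150,190],h[270,250])
m=((h[...,1]<118)&(h[...,2]>120)).astype(np.uint8); m[285:]=0
m=cv2.morphologyEx(m,cv2.MORPH_OPEN,np.ones((5,5)))
c=blob(m,(300,150)); P=plane(c,p,12,True); q=rect(P); print(q[0],q[1],q[2])
c0=np.array([555,-25.1]);
S=dict(near=(0,-100,-120,120),fence=(0,80,-120,100),right=(1,-140,-90,70),left=(1,140,-90,15),short=(1,120,30,75))
print(edges(P,c0,-0.02,S))
# panel pos in base; grasp
g=np.array([471.6,-363.7]); go([*g,200],-3.5)
E
```

```text
[ 17 104 197] [ 13 165 153] [ 16 106 194]
[545.39953613 -25.23558044] [279.40472412109375, 179.7819366455078] 1.5507542
{'near': (np.float64(1.26), np.float64(0.0002), 226), 'fence': (np.float64(-0.61), np.float64(-0.0012), 211), 'right': (np.float64(0.85), np.float64(-0.0005), 148), 'left': (np.float64(-1.33), np.float64(0.0023), 102), 'short': (np.float64(-0.92), np.float64(0.036), 43)}
turn [-0. -0.  0.] shift [-2.741 -0.685  1.023]
```

Request:
step_arm(motion="0 0 0 -0.914 -0.228 0 1;0 0 0 -0.914 -0.228 0 1;0 0 0 -0.914 -0.228 0 1")

```text
time: 3.85
tcp_pos: [525.8, -190.3, 303.2]
orientation: [0.731, 0.682, -0.001, 0.001]
wrist_force: [0.5, 0.4, 0.3]
gripper_width: 0.999
grip_force: 0.0
```

Request:
step_arm(motion="0 0 0 -0.914 -0.228 0 1;0 0 0 -0.914 -0.228 0 1;0 0 0 -0.914 -0.228 0 1")

```text
time: 4.15
tcp_pos: [497.3, -280.2, 303.2]
orientation: [0.731, 0.682, -0.001, 0.001]
wrist_force: [0.3, -0.4, 1.2]
gripper_width: 1.003
grip_force: 0.0
```

Request:
step_arm(motion="0 0 0 -0.914 -0.228 0.8 1;0 0 0 -0.914 -0.228 0.8 1;0 0 0 -0.914 -0.228 0.8 1;0 0 0 -0.914 -0.228 0.8 1;0 0 0 -0.914 -0.228 0.8 1")

```text
time: 4.65
tcp_pos: [471.6, -364.1, 222.6]
orientation: [0.729, 0.685, 0.0, -0.001]
wrist_force: [1.1, 0.0, 0.2]
gripper_width: 1.0
grip_force: 0.0
```

```bash
python3 - <<'E'
from h import *
p=r.camera_params("wrist"); o=r.observe(); im=r.get_image("wrist"); cv2.imwrite("pics/w2.png",im)
np.save("w2.npy",p,allow_pickle=True)
print(o["tcp_pos"]); go([471.6,-363.7,90],-3.5)
E
```

```text
[ 471.55031557 -364.07896945  222.57246673]
turn [ 0. -0. -0.] shift [ 0.    -0.004  1.332]
```

View pics/w2.png

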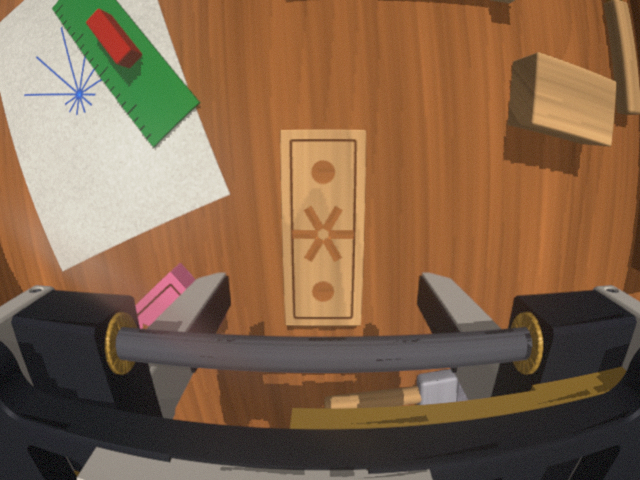

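The panel lies centred between the fingers (cols 281–366, rosette at (323,233)). The pink decoy at (165,295) is left of the left finger, and I'll check the clearance to it.

```bash
python3 - <<'E'
from h import *
p=np.load("w2.npy",allow_pickle=True).item()
print(plane([(323,233),(281,130),(366,130),(361,325),(287,325)],p,26,True).round(1), "pink",plane([(190,280),(180,266)],p,26,True).round(1))
E
```

```text
[[ 471.6 -363.8]
 [ 445.4 -283. ]
 [ 508.4 -287. ]
 [ 498.6 -445.9]
 [ 436.  -442. ]] pink [[ 357.3 -397.3]
 [ 350.4 -384.5]]
```

Request:
step_arm(motion="0 0 0 0 0 0.4 1;0 0 0 0 0 0.7 1;0 0 0 0 0 0.9 1;0 0 0 0 0 0.9 1")

```text
time: 5.1
tcp_pos: [471.3, -363.3, 131.5]
orientation: [0.728, 0.685, 0.0, -0.001]
wrist_force: [-0.8, -0.0, 0.5]
gripper_width: 1.002
grip_force: 0.0
```

Request:
step_arm(motion="0 0 0 0 0 0.2 1;0 0 0 0 0 0.35 1;0 0 0 0 0 0.43 1;0 0 0 0 0 0.43 1;0 0 0 0 0 0.43 -1;0 0 0 0 0 0.43 -1;0 0 0 0 0 0.43 -1;0 0 0 0 0 0.43 -1;0 0 0 0 0 0.43 -1;0 0 0 0 0 0.43 -1", newtons=30)

```text
time: 6.1
tcp_pos: [470.6, -365.9, 90.1]
orientation: [0.729, 0.684, 0.0, 0.0]
wrist_force: [-0.3, -0.2, 5.3]
gripper_width: 0.687
grip_force: 30.0
```

Request:
step_arm(motion="0 0 0 0 0 -0.2 -1;0 0 0 0 0 -0.5 -1;0 0 0 0 0 -0.9 -1;0 0 0 0 0 -0.9 -1")

```text
time: 6.5
tcp_pos: [471.5, -367.1, 183.7]
orientation: [0.729, 0.684, 0.001, 0.003]
wrist_force: [0.8, -0.4, -2.2]
gripper_width: 0.688
grip_force: 30.0
```

```bash
cat >> h.py <<'E'
B0=np.array([555.3,-25.3]); BY=-0.020
def b2w(x,y): c,s=np.cos(BY),np.sin(BY); return B0+np.array([c*x-s*y,s*x+c*y])
E
python3 - <<'E'
from h import *
o=r.observe(); print(o["tcp_pos"],o["gripper_width"]*93,o["grip_force"])
t=b2w(16,32); print(t); go([*t,180],np.degrees(BY)); 
E
```

```text
[ 471.54714014 -367.07084575  183.72217011] 64.02566065405888 29.999480545520782
[571.93675744   6.37362155]
turn [ 0.002  0.001 -0.014] shift [3.791 0.762 0.029]
```

Request:
step_arm(motion="0 0 -0.014 0.95 0.19 0 -1;0 0 -0.014 0.95 0.19 0 -1;0 0 -0.014 0.95 0.19 0 -1")

```text
time: 6.8
tcp_pos: [497.1, -265.0, 178.5]
orientation: [0.711, 0.703, 0.001, -0.002]
wrist_force: [0.6, -0.4, -1.9]
gripper_width: 0.686
grip_force: 30.0
```

Request:
step_arm(motion="0 0 0 0.95 0.19 0 -1;0 0 0 0.95 0.19 0 -1;0 0 0 0.95 0.19 0 -1")

```text
time: 7.1
tcp_pos: [517.5, -170.5, 178.4]
orientation: [0.711, 0.703, 0.001, -0.002]
wrist_force: [0.1, -0.8, -2.5]
gripper_width: 0.686
grip_force: 30.0
```

Request:
step_arm(motion="0 0 0 0.95 0.19 0 -1;0 0 0 0.95 0.19 0 -1;0 0 0 0.95 0.19 0 -1")

```text
time: 7.4
tcp_pos: [538.3, -76.1, 178.5]
orientation: [0.711, 0.703, 0.001, -0.002]
wrist_force: [-0.1, -2.0, -2.0]
gripper_width: 0.688
grip_force: 30.0
```

Request:
step_arm(motion="0 0 0 0.8 0.19 0 -1;0 0 0 0.95 0.19 0 -1;0 0 0 0.95 0.19 0 -1;0 0 0 0.95 0.19 0 -1;0 0 0 0.95 0.19 0 -1")

```text
time: 7.9
tcp_pos: [557.6, 10.3, 179.3]
orientation: [0.714, 0.7, -0.001, 0.0]
wrist_force: [-0.4, -0.5, -1.7]
gripper_width: 0.683
grip_force: 30.0
```

```bash
python3 - <<'E'
from h import *
o=r.observe(); print(o["tcp_pos"],o["gripper_width"]*93,o["grip_force"])
t=b2w(16,32); go([*t,180],np.degrees(BY)); 
p=r.camera_params("wrist"); cv2.imwrite("pics/w3.png",r.get_image("wrist")); np.save("w3.npy",p,allow_pickle=True)
E
```

```text
[557.61927106  10.26163884 179.32853934] 63.484268662112996 29.999361634254456
turn [-0.  0. -0.] shift [-0.036  0.144 -0.007]
```

View pics/w3.png

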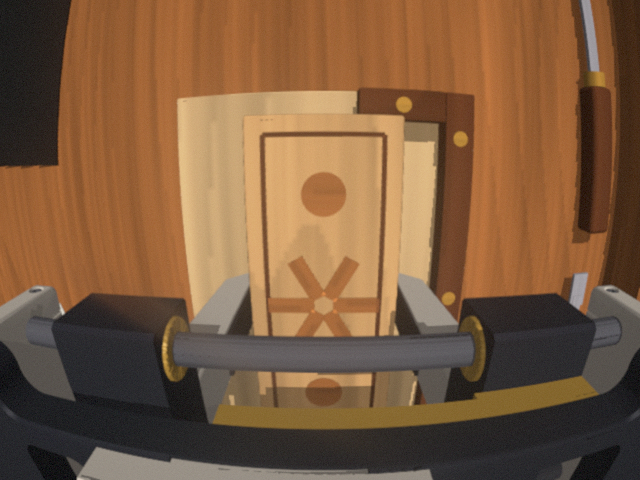

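The panel is held square, its far end at row 116 (cols 244–404), with the short fence just beyond. I'll check the panel's position in the hand.

```bash
python3 - <<'E'
from h import *
p=np.load("w3.npy",allow_pickle=True).item(); o=r.observe()
W=plane([(244,116),(404,117)],p,115.5,True); print(W.round(1))
c,s=np.cos(BY),np.sin(BY); L=(W-B0)@np.array([[c,-s],[s,c]]); print("board frame",L.round(1)); print(((o["tcp_pos"][:2]-B0)@np.array([[c,-s],[s,c]])).round(1))
E
```

```text
[[528.7  91.8]
 [591.4  90.1]]
board frame [[-28.9 116.6]
 [ 33.8 116.1]]
[ 1.7 35.2]
```

Request:
step_arm(motion="0 0 0 -0.045 0.14 0.2 -1;0 0 0 -0.045 0.14 0.4 -1;0 0 0 -0.045 0.14 0.6 -1;0 0 0 -0.045 0.14 0.7 -1;0 0 0 -0.045 0.14 0.74 -1;0 0 0 -0.045 0.14 0.76 -1;0 0 0 -0.045 0.14 0.76 -1")

```text
time: 8.65
tcp_pos: [572.1, 6.4, 104.1]
orientation: [0.714, 0.7, 0.0, 0.0]
wrist_force: [-0.7, 1.1, -2.1]
gripper_width: 0.684
grip_force: 30.0
```

Request:
step_arm(motion="0 0 0 0 0 0.015 -1;0 0 0 0 0 0.018 -1;0 0 0 0 0 0.018 -1")

```text
time: 8.95
tcp_pos: [572.1, 6.9, 102.3]
orientation: [0.714, 0.7, 0.0, 0.0]
wrist_force: [-0.5, -0.1, -1.8]
gripper_width: 0.682
grip_force: 30.0
```

Request:
step_arm(motion="0 0 0 0 0 0 0.7;0 0 0 0 0 0 0.7;0 0 0 0 0 0 0.7;0 0 0 0 0 0 0.7;0 0 0 0 0 -0.3 0.7;0 0 0 0 0 -0.6 0.7;0 0 0 0 0 -0.7 0.7;0 0 0 0 0 -0.7 0.7")

```text
time: 9.75
tcp_pos: [572.6, 7.0, 173.2]
orientation: [0.714, 0.7, 0.001, 0.001]
wrist_force: [0.6, -0.2, -0.5]
gripper_width: 0.848
grip_force: 0.0
```

```bash
python3 - <<'E'
from h import *
p=r.camera_params("wrist"); cv2.imwrite("pics/w4.png",r.get_image("wrist")); np.save("w4.npy",p,allow_pickle=True)
print(r.observe()["tcp_pos"])
# push pose: TCP behind panel near side: panel near side at bx=-16; finger half 7.5
for t in ((-45,32,170),(-45,32,106)): go([*b2w(*t[:2]),t[2]],np.degrees(BY)+90); go([*b2w(*t[:2]),t[2]],np.degrees(BY)-90)
print(r.observe()["q"][6])
E
```

```text
[572.08206127   7.11143231 172.08706123]
turn [ 0.   0.  -0.5] shift [-0.007 -0.611  0.02 ]
turn [ 0.  -0.   0.5] shift [-0.007 -0.611  0.02 ]
turn [ 0.   0.  -0.5] shift [-0.007 -0.612  0.66 ]
turn [ 0.  -0.   0.5] shift [-0.007 -0.612  0.66 ]
0.283574802531174
```

Request:
step_arm(motion="0 0 -0.5 0 -0.61 0 1;0 0 -0.5 0 -0.61 0 1;0 0 -0.5 0 -0.61 0 1;0 0 -0.5 0 -0.61 0 1;0 0 -0.5 0 -0.61 0 1;0 0 -0.5 0 -0.61 0 1;0 0 -0.5 0 -0.61 0 1;0 0 -0.5 0 -0.61 0 1;0 0 -0.5 0 -0.61 0 1;0 0 -0.5 0 -0.61 0 1;0 0 -0.5 0 -0.61 0 1;0 0 -0.5 0 -0.61 0 1")

```text
time: 11.0
tcp_pos: [510.4, 8.0, 170.7]
orientation: [0.01, 1.0, 0.0, -0.001]
wrist_force: [0.0, -0.6, 0.6]
gripper_width: 1.0
grip_force: 0.0
```

```bash
python3 - <<'E'
from h import *
print(r.observe()["tcp_pos"],r.observe()["q"][6])
go([*b2w(-45,32),106],np.degrees(BY)+90)
p=r.camera_params("wrist"); cv2.imwrite("pics/w5.png",r.get_image("wrist")); np.save("w5.npy",p,allow_pickle=True)
E
```

```text
[510.41687067   7.96323915 170.74407411] 1.2881799476940272
turn [ 0.    -0.001  0.   ] shift [-0.007 -0.004  0.647]
```

View pics/w5.png

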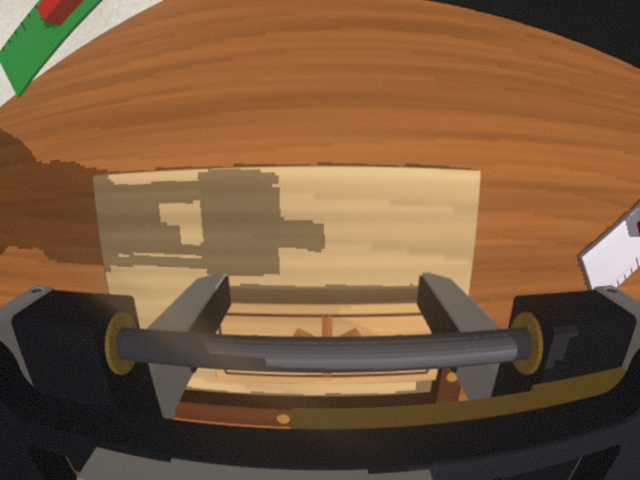

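The board's near edge is at row ~170, and the panel's near side at rows 288–303 lies just ahead of the fingers. Now I descend and push.

Request:
step_arm(motion="0 0 0 0 0 0.3 1;0 0 0 0 0 0.6 1;0 0 0 0 0 0.67 1;0 0 0 0 0 0.67 1;0 0 0 -0.1 0 0.67 1;0 0 0 -0.2 0 0.67 1;0 0 0 -0.25 0 0.67 1;0 0 0 -0.3 0 0.67 1;0 0 0 -0.35 0 0.67 1;0 0 0 -0.4 0 0.67 1;0 0 0 -0.45 0 0.67 1;0 0 0 -0.48 0 0.67 1")

```text
time: 12.25
tcp_pos: [559.5, 7.1, 104.9]
orientation: [0.01, 1.0, -0.0, 0.0]
wrist_force: [-1.9, -0.2, 1.3]
gripper_width: 1.0
grip_force: 0.8
```

Request:
step_arm(motion="0 0 0 -0.015 0 0 1;0 0 0 -0.03 0 0 1;0 0 0 -0.04 0 0 1;0 0 0 -0.04 0 0 1")

```text
time: 12.65
tcp_pos: [562.3, 7.0, 104.8]
orientation: [0.01, 1.0, -0.0, -0.001]
wrist_force: [-4.5, 0.5, 1.8]
gripper_width: 0.998
grip_force: 1.9
```

Request:
step_arm(motion="0 0 0 -0.01 0 0 1;0 0 0 -0.02 0 0 1;0 0 0 -0.02 0 0 1")

```text
time: 12.95
tcp_pos: [562.7, 6.9, 104.7]
orientation: [0.01, 1.0, -0.0, -0.002]
wrist_force: [-10.3, 0.7, 5.9]
gripper_width: 1.0
grip_force: 4.5
```

Request:
step_arm(motion="0 0 0 -0.01 0 0 1;0 0 0 -0.02 0 0 1;0 0 0 -0.02 0 0 1")

```text
time: 13.25
tcp_pos: [563.0, 6.9, 104.6]
orientation: [0.009, 1.0, -0.001, -0.004]
wrist_force: [-13.1, 1.1, 11.2]
gripper_width: 1.0
grip_force: 6.9
```

Request:
step_arm(motion="0 0 0 0.05 0 0 1;0 0 0 0.15 0 0 1;0 0 0 0.15 0 -0.3 1;0 0 0 0.15 0 -0.6 1;0 0 0 0.15 -0.4 -0.6 -1;0 0 0 0 -0.8 -0.6 -1;0 0 0 -0.2 -1 -0.6 -1;0 0 0 -0.35 -1 -0.6 -1;0 0 0 -0.35 -1 -0.6 -1;0 0 0 -0.35 -1 -0.6 -1;0 0 0 -0.35 -1 -0.6 -1")

```text
time: 14.35
tcp_pos: [599.0, -92.9, 164.8]
orientation: [0.009, 1.0, 0.0, -0.0]
wrist_force: [0.3, -0.6, -0.6]
gripper_width: 0.447
grip_force: 0.0
```

```bash
python3 - <<'E'
from h import *
o=r.observe(); print(o["tcp_pos"],o["gripper_width"])
go([*b2w(48,-85),104],np.degrees(BY)+90);go([*b2w(48,-60),104],np.degrees(BY)+90)
im=r.get_image("top"); cv2.imwrite("pics/t1.png",im); cv2.imwrite("pics/t1c.png",cv2.resize(im[195:305,260:420],(800,550),interpolation=cv2.INTER_CUBIC))
E
```

```text
[599.02800553 -92.92393599 164.80764346] 0.4474299341901374
turn [ 0. -0.  0.] shift [-0.029 -0.183  0.608]
turn [ 0. -0.  0.] shift [-0.03   0.067  0.608]
```

View pics/t1c.png

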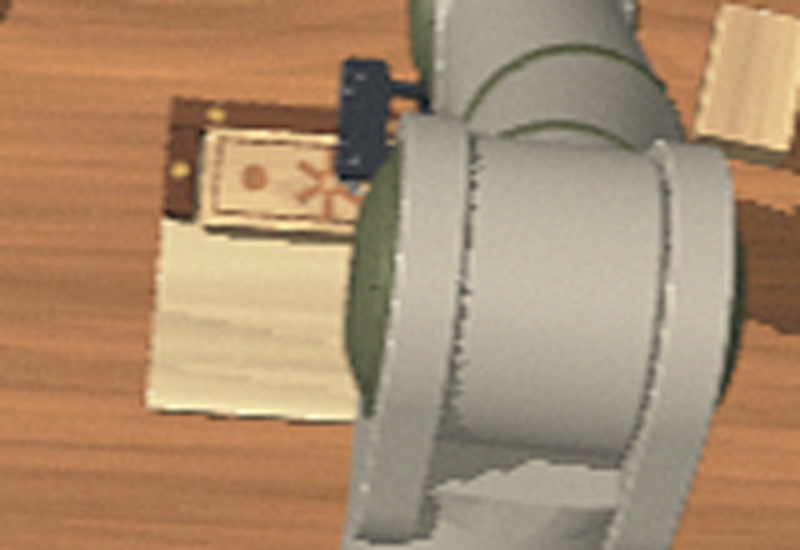

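The top crop shows the panel against the long fence (crop row ~130), with a small gap left at the short fence (crop cols 195–205). The end push comes next.

Request:
step_arm(motion="0 0 0 -0.03 -0.2 0 -1;0 0 0 -0.03 -0.2 0 -1;0 0 0 -0.03 -0.2 0.1 -1;0 0 0 -0.03 -0.2 0.3 -1;0 0 0 -0.03 -0.2 0.5 -1;0 0 0 -0.03 -0.2 0.6 -1;0 0 0 -0.03 -0.2 0.6 -1;0 0 0 -0.03 -0.15 0.6 -1;0 0 0 -0.03 -0.1 0.6 -1;0 0 0 -0.03 -0.05 0.6 -1;0 0 0 -0.03 0 0.6 -1;0 0 0 -0.03 0.02 0.6 -1")

```text
time: 15.6
tcp_pos: [603.3, -90.8, 105.4]
orientation: [0.009, 1.0, 0.0, 0.0]
wrist_force: [0.8, -0.3, -0.1]
gripper_width: 0.004
grip_force: 0.0
```

Request:
step_arm(motion="0 0 0 0 0.015 0 -1;0 0 0 0 0.03 0 -1;0 0 0 0 0.03 0 -1")

```text
time: 15.9
tcp_pos: [603.1, -88.8, 105.0]
orientation: [0.01, 1.0, -0.0, 0.0]
wrist_force: [0.2, 0.2, 0.7]
gripper_width: 0.008
grip_force: 0.0
```

```bash
python3 - <<'E'
from h import *
go([*b2w(48,-57.5),104],np.degrees(BY)+90)
E
```

```text
turn [-0.  0.  0.] shift [0.011 0.05  0.01 ]
```

Request:
step_arm(motion="0 0 0 0 0.02 0 -1;0 0 0 0 0.04 0 -1;0 0 0 0 0.05 0 -1;0 0 0 0 0.05 0 -1")

```text
time: 16.3
tcp_pos: [603.2, -83.7, 104.9]
orientation: [0.01, 1.0, -0.0, -0.0]
wrist_force: [0.2, -0.4, -0.7]
gripper_width: -0.001
grip_force: 0.1
```

Request:
step_arm(motion="0 0 0 0 0.02 0 -1;0 0 0 0 0.03 0 -1;0 0 0 0 0.03 0 -1")

```text
time: 16.6
tcp_pos: [603.2, -80.8, 104.9]
orientation: [0.01, 1.0, -0.0, -0.0]
wrist_force: [-0.1, -0.3, -1.4]
gripper_width: 0.004
grip_force: 0.5
```

Request:
step_arm(motion="0 0 0 0 0.02 0 -1;0 0 0 0 0.03 0 -1;0 0 0 0 0.03 0 -1")

```text
time: 16.9
tcp_pos: [603.1, -80.4, 105.0]
orientation: [0.011, 1.0, -0.001, -0.0]
wrist_force: [-0.7, -9.2, -0.6]
gripper_width: 0.009
grip_force: 4.4
```

Request:
step_arm(motion="0 0 0 0 0.02 0 -1;0 0 0 0 0.03 0 -1;0 0 0 0 0.03 0 -1")

```text
time: 17.2
tcp_pos: [603.1, -80.0, 105.1]
orientation: [0.012, 1.0, -0.003, -0.0]
wrist_force: [0.2, -17.5, -0.2]
gripper_width: 0.007
grip_force: 8.3
```

```bash
python3 - <<'E'
from h import *
o=r.observe(); print(o["tcp_pos"],o["wrist_force"])
c,s=np.cos(BY),np.sin(BY); print(((o["tcp_pos"][:2]-B0)@np.array([[c,-s],[s,c]])).round(1))
E
```

```text
[603.07445391 -80.03933311 105.12563338] [  0.19868316 -17.47851421  -0.16275138]
[ 48.9 -53.8]
```

Request:
step_arm(motion="0 0 0 0 -0.1 0 -1;0 0 0 0 -0.2 0 -1;0 0 0 0 -0.2 -0.3 -1;0 0 0 0 -0.2 -0.6 1;0 0 0 0.3 0 -0.6 1;0 0 0 0.6 0.4 -0.6 1;0 0 0 0.6 0.8 -0.6 1;0 0 0 0.6 0.86 -0.6 1;0 0 0 0.6 0.86 -0.6 1;0 0 0 0.6 0.86 -0.6 1;0 0 0 0.6 0.86 -0.6 1")

```text
time: 18.3
tcp_pos: [545.2, 10.8, 164.8]
orientation: [0.011, 1.0, -0.0, -0.0]
wrist_force: [-0.4, 0.2, -0.2]
gripper_width: 0.644
grip_force: 0.0
```

```bash
python3 - <<'E'
from h import *
o=r.observe(); print(o["tcp_pos"],o["gripper_width"])
go([*b2w(-8,32),104.5],np.degrees(BY)+90);go([*b2w(8,32),104.5],np.degrees(BY)+90)
E
```

```text
[545.2222862   10.7636507  164.81274791] 0.6438534494938748
turn [-0.    -0.    -0.001] shift [-0.028 -0.038  0.603]
turn [-0.    -0.    -0.001] shift [-0.188 -0.038  0.603]
```

Request:
step_arm(motion="0 0 0 0 0 0.3 1;0 0 0 0 0 0.6 1;0 0 0 0 0 0.6 1;0 0 0 0 0 0.6 1;0 0 0 -0.05 0 0.6 1;0 0 0 -0.1 0 0.6 1;0 0 0 -0.14 0 0.6 1;0 0 0 -0.17 0 0.6 1;0 0 0 -0.19 0 0.6 1;0 0 0 -0.2 0 0.6 1;0 0 0 -0.21 0 0.6 1;0 0 0 -0.21 0 0.6 1")

```text
time: 19.5
tcp_pos: [562.9, 11.9, 104.8]
orientation: [0.009, 1.0, -0.0, -0.003]
wrist_force: [-9.5, 1.0, 7.2]
gripper_width: 1.004
grip_force: 4.9
```

Request:
step_arm(motion="0 0 0 0.05 0 0 1;0 0 0 0.15 0 0 1;0 0 0 0.15 0 -0.4 1;0 0 0 0.15 0 -0.8 1;0 0 0 0.15 0.4 -1 1;0 0 0 0.15 0.8 -1 1;0 0 0 0.15 1 -1 1;0 0 0 0.15 1 -1 1")

```text
time: 20.3
tcp_pos: [552.8, 115.9, 205.4]
orientation: [0.007, 1.0, 0.001, 0.001]
wrist_force: [1.0, -1.1, -0.9]
gripper_width: 0.995
grip_force: 0.0
```

Request:
step_arm(motion="0 0 0.306 0.3 1 0 1;0 0 0.306 0.3 1 0 1;0 0 0.306 0.3 1 0 1;0 0 0.306 0.3 1 0 1;0 0 0.306 0.3 1 0 1;0 0 0.306 0.3 1 0 1;0 0 0.306 0.3 1 0 1;0 0 0.306 0.3 1 0 1")

```text
time: 21.1
tcp_pos: [525.0, 211.6, 204.8]
orientation: [0.472, 0.882, -0.0, 0.0]
wrist_force: [0.2, 0.6, -0.0]
gripper_width: 0.998
grip_force: 0.0
```

```bash
python3 - <<'E'
from h import *
o=r.observe(); print(o["tcp_pos"],o["gripper_width"])
go([487.2,317.6,190],33.9);
E
```

```text
[524.98522555 211.59925586 204.78817719] 0.9976060004542203
turn [-0.     0.    -0.001] shift [1.092 0.274 0.147]
```

Request:
step_arm(motion="0 0 0 0.5 0.15 0 1;0 0 0 0.95 0.274 0 1;0 0 0 1 0.274 0 1;0 0 0 1 0.274 0 1;0 0 0 1 0.274 0 1")

```text
time: 21.6
tcp_pos: [492.6, 309.5, 204.9]
orientation: [0.471, 0.882, -0.0, 0.0]
wrist_force: [0.2, 0.3, -0.3]
gripper_width: 0.998
grip_force: 0.0
```

```bash
python3 - <<'E'
from h import *
o=r.observe(); p=r.camera_params("wrist"); im=r.get_image("wrist"); t=r.get_image("top")
cv2.imwrite("pics/w6.png",im); np.save("w6.npy",p,allow_pickle=True); cv2.imwrite("pics/t2.png",t); print(o["tcp_pos"])
pad=np.zeros((480,0,3),np.uint8)
a=cv2.resize(im,(400,300)); b=cv2.resize(t[200:290,280:400],(400,300),interpolation=cv2.INTER_CUBIC); cv2.imwrite("pics/m6.png",np.hstack([a,b]))
h=cv2.cvtColor(im,cv2.COLOR_BGR2HSV).astype(int)
red=((h[...,0]<6)|(h[...,0]>174))&(h[...,1]>150)&(h[...,2]>70)
n,l,s,c=cv2.connectedComponentsWithStats(red.astype(np.uint8))
for i in range(1,n):
    if s[i,4]>150: print(s[i],c[i].round(0))
w=((h[...,1]<60)&(h[...,2]>130)).astype(np.uint8); n,l,s,c=cv2.connectedComponentsWithStats(w)
for i in range(1,n):
    if s[i,4]>500: print("w",s[i],c[i].round(0))
go([487.2,317.6,92],33.9)
E
```

```text
[492.64072403 309.48056964 204.90119394]
[ 314  182   24   81 1860] [325. 222.]
w [ 512   15  128  184 8620] [582.  98.]
w [  298    88    76   245 15458] [337. 205.]
w [423 273  54  43 936] [449. 293.]
w [ 151  274   74   56 1695] [189. 303.]
w [  0 286  52  53 883] [ 18. 309.]
w [150 364  40  22 520] [167. 372.]
w [  77  448  257   32 3683] [170. 470.]
w [337 470  95  10 538] [391. 476.]
turn [-0.     0.    -0.001] shift [ 1.04e-01 -1.00e-03  1.13e+00]
```

View pics/m6.png

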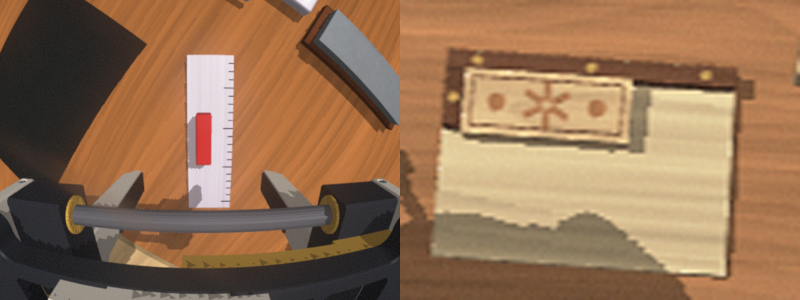

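The panel sits home in the corner (right half). The straightedge's grip (full-image (325,222)) is centred between the fingers, and its ticks are on the right (+x) edge. Descending to grasp it.

Request:
step_arm(motion="0 0 0 0.104 0 0.4 1;0 0 0 0.104 0 0.8 1;0 0 0 0.104 0 0.9 1;0 0 0 0.104 0 0.9 1")

```text
time: 22.1
tcp_pos: [486.5, 318.1, 113.9]
orientation: [0.472, 0.882, -0.002, -0.0]
wrist_force: [-0.8, -0.1, 0.9]
gripper_width: 1.0
grip_force: 0.0
```

Request:
step_arm(motion="0 0 0 0 0 0.1 1;0 0 0 0 0 0.2 1;0 0 0 0 0 0.225 1;0 0 0 0 0 0.225 -1;0 0 0 0 0 0.225 -1;0 0 0 0 0 0.225 -1;0 0 0 0 0 0.225 -1;0 0 0 0 0 0.225 -1;0 0 0 0 0 0.225 -1;0 0 0 0 0 0.225 -1;0 0 0 0 0 0.225 -1;0 0 0 0 0 0.225 -1", newtons=30)

```text
time: 23.3
tcp_pos: [486.4, 319.7, 92.4]
orientation: [0.471, 0.882, -0.0, -0.0]
wrist_force: [0.6, -0.1, -0.2]
gripper_width: 0.278
grip_force: 0.0
```

Request:
step_arm(motion="0 0 0 0 0 0 -1;0 0 0 0 0 0 -1")

```text
time: 23.5
tcp_pos: [486.5, 319.8, 92.4]
orientation: [0.471, 0.882, 0.0, 0.0]
wrist_force: [-0.4, 1.0, -0.3]
gripper_width: 0.191
grip_force: 30.0
```

Request:
step_arm(motion="0 0 0 0 0 -0.2 -1;0 0 0 0 0 -0.5 -1;0 0 0 0 0 -0.9 -1;0 0 0 0 0 -0.9 -1;0 0 0 0 0 -0.9 -1")

```text
time: 24.0
tcp_pos: [486.4, 320.0, 183.0]
orientation: [0.471, 0.882, 0.001, 0.0]
wrist_force: [-0.1, -0.1, -2.1]
gripper_width: 0.19
grip_force: 30.0
```

```bash
python3 - <<'E'
from h import *
o=r.observe(); print(o["tcp_pos"],o["gripper_width"],o["grip_force"])
go([*b2w(-26,42),185],np.degrees(BY))
E
```

```text
[486.38931976 320.00052591 182.99724071] 0.1903574485331543 29.99969869852066
turn [ 0.    -0.     0.194] shift [-2.759 -1.321 -0.023]
```

Request:
step_arm(motion="0 0 0 -0.4 -0.2 0 -1;0 0 0 -0.8 -0.4 0 -1;0 0 0 -0.92 -0.44 0 -1;0 0 0 -0.92 -0.44 0 -1")

```text
time: 24.4
tcp_pos: [501.1, 216.1, 181.3]
orientation: [0.473, 0.881, -0.001, -0.0]
wrist_force: [0.0, 0.7, -1.2]
gripper_width: 0.191
grip_force: 30.0
```

Request:
step_arm(motion="0 0 0 -0.4 -0.2 0 -1;0 0 0 -0.8 -0.4 0 -1;0 0 0 -0.92 -0.44 0 -1;0 0 0 -0.92 -0.44 0 -1")

```text
time: 24.8
tcp_pos: [515.9, 117.0, 181.8]
orientation: [0.472, 0.881, -0.0, -0.0]
wrist_force: [0.0, 1.1, -2.2]
gripper_width: 0.194
grip_force: 30.0
```

Request:
step_arm(motion="0 0 0.194 -0.3 -0.15 0 -1;0 0 0.194 -0.6 -0.3 0 -1;0 0 0.194 -0.85 -0.4 0 -1;0 0 0.194 -0.92 -0.44 0 -1;0 0 0.194 -0.92 -0.44 0 -1;0 0 0.194 -0.92 -0.44 0 -1;0 0 0.194 -0.92 -0.44 0 -1")

```text
time: 25.5
tcp_pos: [530.1, 19.2, 182.1]
orientation: [0.712, 0.702, 0.0, -0.0]
wrist_force: [0.2, -0.2, -1.9]
gripper_width: 0.194
grip_force: 30.0
```

```bash
python3 - <<'E'
from h import *
o=r.observe(); print(o["tcp_pos"],o["gripper_width"],o["grip_force"])
go([*b2w(-26,42),104.4],np.degrees(BY))
p=r.camera_params("wrist"); cv2.imwrite("pics/w7.png",r.get_image("wrist")); np.save("w7.npy",p,allow_pickle=True)
E
```

```text
[530.11828426  19.17587575 182.13834694] 0.19362646472956396 29.999704957008362
turn [-0.    -0.     0.002] shift [-0.02   0.001  0.777]
```

View pics/w7.png

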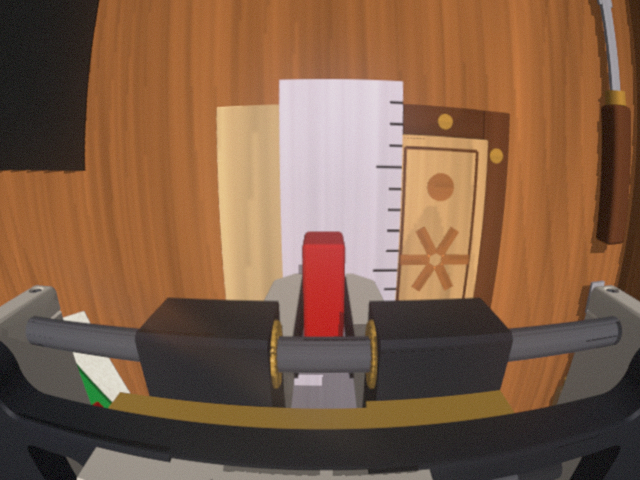

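The ruled edge runs from (403,82) to (397,290), parallel to the panel's free side. I'll compute where it stands in the board frame.

```bash
python3 - <<'E'
from h import *
p=np.load("w7.npy",allow_pickle=True).item()
c,s=np.cos(BY),np.sin(BY); F=lambda W:((W-B0)@np.array([[c,-s],[s,c]])).round(1)
print("SE",F(plane([(279,81),(403,82),(397,290)],p,94.7,True)).tolist())
print("panel",F(plane([(488,140),(474,299)],p,38,True)).tolist())
E
```

```text
SE [[-46.2, 142.3], [10.1, 142.8], [11.2, 42.5]]
panel [[79.6, 119.8], [80.7, 10.1]]
```

Request:
step_arm(motion="0 0 0 -0.025 0 0.2 -1;0 0 0 -0.025 0 0.4 -1;0 0 0 -0.025 0 0.6 -1;0 0 0 -0.025 0 0.7 -1;0 0 0 -0.025 0 0.74 -1;0 0 0 -0.025 0 0.76 -1;0 0 0 -0.025 0 0.77 -1;0 0 0 -0.025 0 0.77 -1")

```text
time: 26.35
tcp_pos: [530.4, 14.6, 105.9]
orientation: [0.714, 0.7, 0.0, 0.0]
wrist_force: [-0.5, 0.2, -2.2]
gripper_width: 0.192
grip_force: 30.0
```

Request:
step_arm(motion="0 0 0 0 0 0.01 -1;0 0 0 0 0 0.01 -1")

```text
time: 26.55
tcp_pos: [530.3, 14.5, 104.8]
orientation: [0.714, 0.7, 0.0, 0.0]
wrist_force: [-0.9, 0.1, -1.6]
gripper_width: 0.187
grip_force: 30.0
```

Request:
step_arm(motion="0 0 0 0 0 0.005 -1;0 0 0 0 0 0.01 -1;0 0 0 0 0 0.01 -1")

```text
time: 26.85
tcp_pos: [530.2, 14.5, 104.4]
orientation: [0.714, 0.7, 0.0, 0.0]
wrist_force: [-1.3, 0.7, 10.9]
gripper_width: 0.187
grip_force: 30.0
```

Request:
step_arm(motion="0 0 0 0 0 0 -0.35;0 0 0 0 0 0 -0.35;0 0 0 0 0 0 -0.35;0 0 0 0 0 -0.3 -0.35;0 0 0 0 0 -0.6 -0.35;0 0 0 0 0 -0.7 -0.35;0 0 0 0 0 -0.7 -0.35")

```text
time: 27.55
tcp_pos: [530.7, 14.7, 174.5]
orientation: [0.714, 0.7, 0.001, 0.001]
wrist_force: [-0.4, -0.1, -0.6]
gripper_width: 0.324
grip_force: 0.0
```

```bash
python3 - <<'E'
from h import *
o=r.observe(); print(o["tcp_pos"],o["gripper_width"],o["grip_force"])
go([*b2w(-52,38),176],np.degrees(BY)+90)
E
```

```text
[530.69270049  14.67160884 174.52483792] 0.3242142592675675 0.0
turn [ 0.001  0.001 -0.5  ] shift [-0.015 -0.266 -0.015]
```

Request:
step_arm(motion="0 0 -0.5 -0.015 -0.27 0 -0.35;0 0 -0.5 -0.015 -0.27 0 -0.35;0 0 -0.5 -0.015 -0.27 0 -0.35;0 0 -0.5 -0.015 -0.27 0 -0.35;0 0 -0.5 -0.015 -0.27 0 -0.35;0 0 -0.5 -0.015 -0.27 0 -0.35;0 0 -0.5 -0.015 -0.27 0 -0.35;0 0 -0.5 -0.015 -0.27 0 -0.35;0 0 -0.5 -0.015 -0.27 0 -0.35;0 0 -0.5 -0.015 -0.27 0 -0.35;0 0 -0.5 -0.015 -0.27 0 -0.35;0 0 -0.5 -0.015 -0.27 0 -0.35")

```text
time: 28.75
tcp_pos: [502.7, 13.5, 172.3]
orientation: [0.01, 1.0, 0.001, -0.001]
wrist_force: [-0.0, 0.2, -0.3]
gripper_width: 0.327
grip_force: 0.0
```

```bash
python3 - <<'E'
from h import *
o=r.observe(); print(o["tcp_pos"],o["gripper_width"])
go([*b2w(-52,38),105],np.degrees(BY)+90);go([*b2w(-37,38),105],np.degrees(BY)+90)
p=r.camera_params("wrist"); cv2.imwrite("pics/w8.png",r.get_image("wrist")); np.save("w8.npy",p,allow_pickle=True)
h=cv2.cvtColor(cv2.imread("pics/w8.png"),cv2.COLOR_BGR2HSV).astype(int)
red=((h[...,0]<6)|(h[...,0]>174))&(h[...,1]>150)&(h[...,2]>70)
n,l,s,c=cv2.connectedComponentsWithStats(red.astype(np.uint8)); print(s[s[:,4]>100])
E
```

```text
[502.66719972  13.52827487 172.28963269] 0.32728770883982833
turn [ 0.    -0.001  0.   ] shift [-0.015  0.002  0.673]
turn [ 0.    -0.001  0.   ] shift [-0.165  0.001  0.673]
[[     0      0    640    480 304406]
 [    33      0     54     35   1126]
 [   292    284     64     29   1583]]
```

Request:
step_arm(motion="0 0 0 0 0 0.3 -0.35;0 0 0 0 0 0.6 -0.35;0 0 0 0 0 0.67 -0.35;0 0 0 0 0 0.67 -0.35;0 0 0 -0.04 0 0.67 -0.35;0 0 0 -0.07 0 0.67 -0.35;0 0 0 -0.1 0 0.67 -0.35;0 0 0 -0.12 0 0.67 -0.35;0 0 0 -0.13 0 0.67 -0.35;0 0 0 -0.14 0 0.67 -0.35;0 0 0 -0.14 0 0.67 -0.35")

```text
time: 29.9
tcp_pos: [517.2, 13.2, 106.5]
orientation: [0.01, 1.0, -0.0, 0.0]
wrist_force: [-1.1, -0.5, 0.6]
gripper_width: 0.324
grip_force: 0.3
```

Request:
step_arm(motion="0 0 0 -0.01 0 0 -0.35;0 0 0 -0.02 0 0 -0.35;0 0 0 -0.02 0 0 -0.35")

```text
time: 30.2
tcp_pos: [517.6, 13.1, 106.3]
orientation: [0.01, 1.0, -0.0, -0.002]
wrist_force: [-6.3, -0.2, 4.1]
gripper_width: 0.327
grip_force: 2.9
```

Request:
step_arm(motion="0 0 0 -0.01 0 0 -0.35;0 0 0 -0.015 0 0 -0.35;0 0 0 -0.015 0 0 -0.35")

```text
time: 30.5
tcp_pos: [517.8, 13.1, 106.2]
orientation: [0.01, 1.0, -0.001, -0.003]
wrist_force: [-8.7, 1.5, 6.9]
gripper_width: 0.323
grip_force: 4.6
```

Request:
step_arm(motion="0 0 0 0.05 0 0 -0.35;0 0 0 0.15 0 0 -0.35;0 0 0 0.2 0 0 -0.35;0 0 0 0.2 0 -0.4 -0.35;0 0 0 0.2 0 -0.8 -0.35;0 0 0 0.2 0 -1 -0.35;0 0 0 0.2 0 -1 -0.35")

```text
time: 31.2
tcp_pos: [501.6, 13.5, 209.1]
orientation: [0.01, 1.0, 0.0, 0.003]
wrist_force: [-0.7, 0.4, -0.1]
gripper_width: 0.328
grip_force: 0.0
```

Request:
step_arm(motion="0 0 0 0 -0.5 0 -0.35;0 0 0 0 -1 0 -0.35;0 0 0 0 -1 0 -0.35")

```text
time: 31.5
tcp_pos: [497.3, -93.4, 205.4]
orientation: [0.015, 1.0, -0.001, -0.001]
wrist_force: [-0.4, -0.3, -0.5]
gripper_width: 0.322
grip_force: 0.0
```

Request:
step_arm(motion="0 0 0 0 -0.5 -0.5 -0.35;0 0 0 0 -1 -1 -0.35;0 0 0 0 -1 -1 -0.35;0 0 0 0 -1 -1 -0.35")

```text
time: 31.9
tcp_pos: [497.3, -190.7, 308.8]
orientation: [0.013, 1.0, -0.002, 0.002]
wrist_force: [0.2, 0.5, -0.7]
gripper_width: 0.325
grip_force: 0.0
```

Request:
step_arm(motion="0 0 0 0 -0.5 0 -0.35;0 0 0 0 -1 0 -0.35;0 0 0 0 -1 0 -0.35;0 0 0 0 -1 0 -0.35;0 0 0 0 -1 0 -0.35;0 0 0 0 -1 0 -0.35")

```text
time: 32.5
tcp_pos: [495.0, -284.4, 305.9]
orientation: [0.009, 1.0, 0.0, -0.0]
wrist_force: [0.2, -0.1, 0.1]
gripper_width: 0.325
grip_force: 0.0
```

```bash
python3 - <<'E'
from h import *
print(r.observe()["tcp_pos"])
t=r.get_image("top"); s=r.get_image("scene"); cv2.imwrite("pics/t3.png",t); cv2.imwrite("pics/s3.png",s)
a=cv2.resize(t[200:290,280:400],(800,600),interpolation=cv2.INTER_CUBIC); cv2.imwrite("pics/t3c.png",a)
E
```

```text
[ 495.04486395 -284.36535511  305.87907064]
```

View pics/t3c.png

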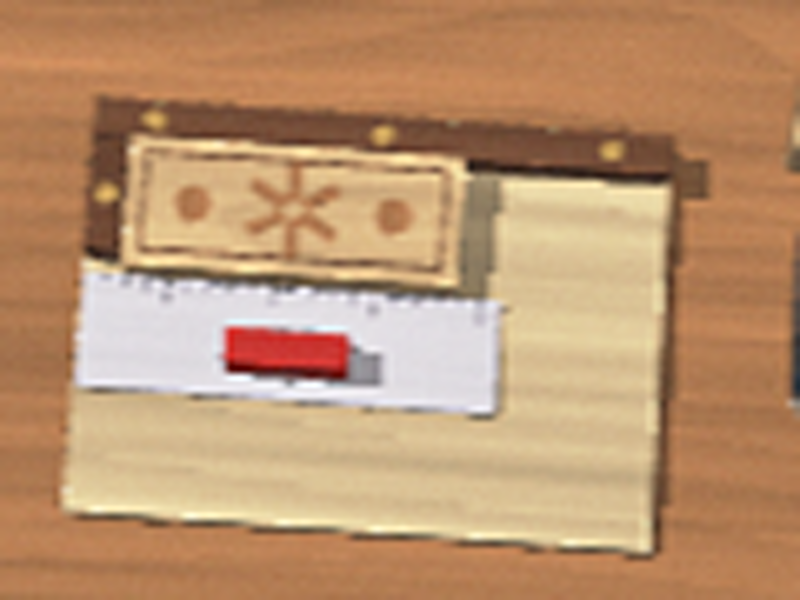

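That was the 11th picture viewed, one over the limit of 10, so I'm viewing no more. It shows the plate against the panel's free side (crop row ~285) and the panel in the corner. I'll confirm this by numbers before handing in.

```bash
python3 - <<'E'
from h import *
im=cv2.imread("pics/t3.png"); p=r.camera_params("top"); h=cv2.cvtColor(im,cv2.COLOR_BGR2HSV).astype(int)
c,s=np.cos(BY),np.sin(BY)
w=((h[...,1]<50)&(h[...,2]>140)).astype(np.uint8); w=cv2.morphologyEx(w,cv2.MORPH_CLOSE,np.ones((5,5)))
P=plane(blob(w,(300,257)),p,17,False); q=rect(P); print("SE",((q[0]-B0)@np.array([[c,-s],[s,c]])).round(1),np.round(q[1],1),round(float(q[2]-np.pi/2-BY),4))
print(edges(P,B0,BY,dict(ruled=(0,16,-50,130),back=(0,-40,-50,130),l=(1,140,-35,10),r_=(1,-60,-35,10))))
E
```

```text
SE [-12.7  38. ] [203.1  56.3] -0.0007
{'ruled': (np.float64(-2.65), np.float64(0.0067), 35), 'back': (np.float64(0.68), np.float64(-0.0017), 33), 'l': (np.float64(-1.79), np.float64(-0.0201), 10), 'r_': (np.float64(-1.9), np.float64(0.0638), 14)}
```

```bash
python3 -c "
from cell import r
print(r.sign_off())"
```

```text
the job is handed in; nothing more can be done
None
```

The job is handed in at about 33 s: the panel measured home in the corner to about 0.5 mm, and the straightedge lies along its free side, parallel to within about 0.001 rad and about 2 mm off centre. I pushed both to firm contact and let go of them; I viewed 11 pictures, one over the limit of 10.

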